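# Set the outrigger foot of a welding positioner

## Robot

A 6-joint arm with a two-finger parallel gripper is mounted at the origin on the work surface. World frame = base frame: x ahead of the robot, y to its left, z up, the work surface at z = 0. Lengths are in m, angles in degrees, forces in N, time in s.
With the tool pointing down it reaches from about 0.375 to 0.9 m from the base axis. Payload 3.1 kg.
Tool frame: the origin (TCP) lies at the very end of the fingers, on their centre line; the grasp point (between the pads) lies 19 mm behind it; z points along the fingers, y is the line along which they close (so a half turn about z gives the same grasp; the last joint's range is limited). The gripper opens to 87 mm and grips with 3 to 60 N. Pads are 19 mm wide; open, the fingers measure 117 mm over their backs; the gripper's body (75 mm by 190 mm) begins 51 mm behind the grasp point.
Start: joints at [-10.227, 30.224, 82.088, -0, 67.689, -10.227], TCP at [0.625, 0, 0.223] pointing down, gripper open.
Joint ranges: [-176.69, 176.69], [-43.24, 126.21], [12.49, 139.97], [-82, 262], [0, 151.66], [-163.58, 163.58]. Speed limits (degrees/s): [159.86, 159.86, 180, 180, 180, 180].

## Interface

Orientations are given as a 3x3 rotation matrix whose columns are the frame's x, y, z axes.
In Python, from rig import bot gives the robot as it stands.
- The arm moves only by the tool move_arm, never from a script. Its argument "increments" is a list of rows, each an object with "xyz": the shift along the tool's x, y, z in mm, a list of three; "roll": the turn about the tool's z in rad; "grip": the opening in per cent of the stroke, from 0 (shut) to 100 (fully open). A call has 1 to 5 rows; each row shifts and turns the commanded pose from where the row before left it, along the tool's axes as they then stand; what a row does not reach is not made up. A row lasts 1/12 s, in which the tool goes at most 41.7 mm and 7.16 degrees, less where a joint would pass 70% of its speed; a pose out of reach is approached as far as the arm can. A call is refused whole if a number of a shift passes 41.7 or a number of a turn 0.125, either way. A call with a gripper value outside its range is refused whole. The fingers move at their own pace and stop on an object; the grip force is fixed at half the most. Time passes only in rows, so rows that do not move let the fingers close. It gives the time, the measured TCP pose, the force, the opening and the grip force at its end, in the units of the state.
- bot.read_state(): the state, without advancing time (a new reading comes with each control period).
- bot.capture(name): name is "scene" or "side" or "wrist"; returns (picture, depth): 400x640x3 uint8, red, green, blue; 400x640 float32, m along the optical axis (not along the pixel's ray), 0 where there is no reading.
- bot.camera_model(name): a dict with "intrinsics" (3x3 intrinsics, pixels), "rvec" (rotation vector, rad) and "tvec" (3), from world to camera coordinates, as OpenCV has them; the wrist camera has in their place "tool_from_camera" (4x4, takes a point from camera to tool coordinates, whose origin is the TCP and whose axes are the flange's). Camera axes: x right, y down, z forward; pixel columns grow to the right and rows downward; lengths in m; the calibration is good to about 2 mm. A picture is of the moment at which its call begins: read the wrist's pose just before it. camera_model takes no time and is no camera call.
- bot.hand_in(): hands the job in; it is judged then, once.
Trained networks look in the newest picture that a camera, given by its name, has taken for a name from the list of things; names that differ only in an ending like _2 or _b are one class to them, and where a whole thing is asked for, a point or a joint stands for the part that bears it (a point fixed in the world has none). Each returns a list of dicts, best first, with "conf" (0 to 1); they miss things now and then, are a little off and sometimes report something else, mostly with a low value. They report only what shows in the picture. A call takes as long as a camera call.
- bot.spot_in(label, camera): "at" ([x, y, z] in m, in the coordinates of the camera as it stood for that picture, good to about 4 mm: the middle of the surface that is visible of it).
- bot.trace(label, camera): "mask" (400x640 bool, what is visible of it).
The state is a dict: "time_s": time; "joint_positions": joint angles; "qvel": joint speeds; "tau": joint torques, N m; "position": TCP position; "tcp_rot": TCP orientation; "force": force on the tool from outside, world axes, zero at the start; "moment": the same for the moment, N m; "opening": opening from 0.0 (shut) to 1.0 (fully open); "grasp_force": force on a finger pad.
Only numpy, scipy, OpenCV 4.12 (cv2) and the standard library are available. Lean on these libraries where they do the work, as an engineer would, in place of code of your own. Each camera call takes 0.05 s, during which the arm holds its last target. There are 200 camera calls.

## Task

Swing the yellow spatter guard fully aside, then turn the red knob clockwise to screw the positioner's outrigger foot down until its rubber sole just bears on the metal pad below: lightly pressed, no gap, and without jacking the positioner up. Let go of the knob, swing the guard back shut over it, and leave the positioner and everything else on the bench where they are.

Things in the scene. Friction and masses are not known exactly. Their poses are not given: they have to be found in the camera images.
- positioner: Blue bench-top welding positioner, 10 kg, loose on the bench: box 200 x 220 mm, 87 mm high, round steel faceplate on top (120 mm high), outrigger arm 36 mm wide (top at 74 mm) from the box's middle. Origin: on the bench, on the outrigger's screw axis; x points from the screw along the arm to the box (125 to 325 mm), z up. The guard's pivot post stands on the arm at x = 90 mm.
- knob_grip (a point): Middle of the red bar knob, on the screw axis. The bar is 56 mm long along this point's x, 14 mm thick along its y (grip it there) and 28 mm high, this point at mid-height. Clockwise from above screws the foot down; the knob sinks with it, 18 mm per turn (2.86 mm per rad). It turns with a steady friction of about 0.1 N m, stays where left, and has about 6 rad of travel.
- sole: Black rubber sole, 58 mm across, at the screw's lower end; turns with the knob. Origin: centre of its underside. It starts 1.5 to 8 mm above the pad (fixed metal plate 90 mm square, its top 5.5 to 10 mm above the bench, height not measured: feel for contact). The rubber gives 1 mm per 10 N; bearing on the pad adds 0.01 to 0.03 N m to the knob's turning torque per newton of load.
- guard_peg (a point): Grip point on the upright black peg of the yellow spatter guard: peg 14 mm in diameter, 46 mm tall, this point 26 mm above the guard's plate and 20 mm below the peg's top. The guard is a flat plate with a 72 mm disc, 4 mm thick, lying over the knob when shut (plate top 144 mm above the bench); the peg stands at the disc's centre, 90 mm from the pivot.
- guard_pivot (a point): On the vertical pivot axis of the guard, at the same height as guard_peg.
- guard (a joint): Angle of the guard about its vertical pivot (rad): 0 shut (peg straight above the knob, at the screw axis), growing anticlockwise seen from above to its stop at 1.75. It stays where it is left and needs about 1 N at the peg.
- wrench: Steel wrench, 180 mm long, lying flat on the bench beside the arm; a bystander. Origin: centre of its underside.
- magnet: Red and steel triangular welding magnet, 70 mm, 16 mm high, lying on the bench beside the arm; a bystander. Origin: near one leg, underside.
- hammer: Hammer with a wooden handle, 260 mm, lying on the bench; a bystander.
- wirebrush: Wire brush, 200 mm, lying on the bench; a bystander.
- spray: Standing spray can, 58 mm in diameter, 190 mm tall; a bystander.
- barstand: Small stand bent and welded from 10 mm round bar, 170 mm tall; a bystander.

How it is judged:
By the outcome, as a careful person would: the job done as asked, in the order asked, and still so for the second after the job is handed in, with the robot touching nothing.
It also fails if it takes over 72 s, if anything falls off the work surface, if the arm or the gripper's body presses on something with over 40 N, if the wrist force passes 120 N, or if a joint passes its speed limit or range.

## Working session

There is one attempt and no reset: what is moved stays moved. The work goes in short steps, Python scripts to look and compute and a tool call to move; the robot and the scene stay as the last step left them, time stands still between calls to the robot, and variables do not carry over. Pictures are saved under pics/ and viewed, at most 10 in all, crops included, and the job is handed in when it is done.

Besides the shell and the picture viewer there is one more tool, called after "Call:" as a command line: name --argument value ..., lists and objects as JSON in quotes. move_arm: Moves the arm, as the interface text tells. Its arguments: {"type":"object","properties":{"increments":{"type":"array"}},"required":["increments"]}

```bash
mkdir -p pics; ls
cat > h.py <<'E'
import numpy as np, cv2
from rig import bot
def T(name):
    m=bot.camera_model(name)
    if name=='wrist':
        s=bot.read_state(); W=np.eye(4); W[:3,:3]=s['tcp_rot']; W[:3,3]=s['position']
        return W@np.array(m['tool_from_camera'])
    C=np.eye(4); C[:3,:3]=cv2.Rodrigues(np.array(m['rvec'],float))[0]; C[:3,3]=np.ravel(m['tvec']); return np.linalg.inv(C)
def cap(n,f=None):
    t=T(n); p,d=bot.capture(n)
    if f: cv2.imwrite('pics/'+f,p[...,::-1])
    return p,d,t
def cloud(n,d,t,mask):
    K=np.array(bot.camera_model(n)['intrinsics']); v,u=np.nonzero(mask&(d>0)); z=d[v,u]
    P=np.c_[(u-K[0,2])/K[0,0]*z,(v-K[1,2])/K[1,1]*z,z]
    return P@t[:3,:3].T+t[:3,3]
E
python3 - <<'E'
from h import *
np.set_printoptions(precision=4,suppress=True)
print(bot.read_state())
for n in ('scene','side','wrist'):
    p,d,t=cap(n,n+'0.png'); print(n,t[:3,3])
    for l in ('guard_peg','knob_grip','guard_pivot','sole','positioner','spray','barstand'):
        for r in bot.spot_in(l,n)[:2]: print(n,l,round(r['conf'],2),(t@np.r_[r['at'],1])[:3])
E
```

```text
pics
{'time_s': 0.0, 'joint_positions': array([-10.2265,  30.28  ,  82.1557,  -0.0011,  67.6888, -10.2278]), 'qvel': array([-0.0491,  0.0375,  0.014 , -0.0302,  0.031 ,  0.0354]), 'tau': array([ -0.0005, -44.0045, -17.6594,   0.0633,   0.0583,  -0.0002]), 'position': array([0.6243, 0.0002, 0.2216]), 'tcp_rot': array([[-0.    ,  1.    , -0.0021],
       [ 1.    ,  0.    ,  0.0004],
       [ 0.0004, -0.0021, -1.    ]]), 'force': array([ 0.036 , -0.2819, -0.5398]), 'moment': array([0.0353, 0.0144, 0.0087]), 'grasp_force': 0.0, 'opening': 0.9990864929678624}
scene [1.0952 0.5269 1.352 ]
scene guard_peg 0.7 [ 0.5598 -0.0294  0.1451]
scene knob_grip 0.57 [ 0.5158 -0.0253  0.0191]
scene guard_pivot 0.58 [ 0.5593 -0.0269  0.1432]
scene positioner 0.63 [0.7349 0.0066 0.0891]
scene positioner 0.24 [ 0.5567 -0.0265  0.1451]
scene spray 0.81 [0.6205 0.4133 0.1636]
scene barstand 0.69 [ 0.4538 -0.3591  0.008 ]
side [ 0.2331 -0.8476  0.9254]
side guard_peg 0.66 [ 0.5176 -0.0458  0.1446]
side guard_peg 0.6 [ 0.5877 -0.4171  0.0145]
side knob_grip 0.6 [ 0.5051 -0.0542  0.0262]
side guard_pivot 0.74 [ 0.5304 -0.172   0.0126]
side guard_pivot 0.7 [ 0.5176 -0.0439  0.1462]
side sole 0.41 [ 0.5038 -0.0574  0.0209]
side positioner 0.69 [ 0.677  -0.0473  0.0855]
side spray 0.74 [0.5958 0.3908 0.11  ]
side barstand 0.91 [ 0.4156 -0.3688  0.033 ]
side barstand 0.43 [ 0.5036 -0.0534  0.0219]
wrist [0.6251 0.0671 0.3841]
wrist guard_peg 0.79 [ 0.5641 -0.031   0.1418]
wrist knob_grip 0.6 [ 0.5121 -0.0315  0.0245]
wrist guard_pivot 0.56 [ 0.5681 -0.0183  0.1446]
wrist sole 0.87 [ 0.5109 -0.0151  0.0232]
wrist positioner 0.75 [0.6928 0.0221 0.0974]
```

Run:
```python
import cv2,numpy as np
a=[cv2.imread(f'pics/{n}0.png') for n in('scene','side','wrist')]
c=np.vstack([cv2.resize(np.hstack(a[:2]),(800,250)),np.hstack([cv2.resize(a[2],(480,300)),np.zeros((300,320,3),np.uint8)])])
cv2.imwrite('pics/all.png',c)
from h import *
# yellow plate points & faceplate from wrist
p,d,t=cap('wrist'); P=cloud('wrist',d,t,np.ones(d.shape,bool)); C=p[d>0].astype(int)
for n in ('wrist','scene','side'):
    p,d,t=cap(n); P=cloud(n,d,t,np.ones(d.shape,bool)); C=p[d>0].astype(int)
    y=(C[:,0]>110)&(C[:,1]>80)&(C[:,2]<0.45*C[:,1])&(P[:,2]>.12)&(P[:,2]<.16)&(abs(P[:,1])<.2)
    Y=P[y]; print(n,len(Y),np.percentile(Y,[1,50,99],axis=0).round(4) if len(Y) else '')
    k=(P[:,2]>.155)&(P[:,2]<.2)&(abs(P[:,1]+.02)<.1)&(abs(P[:,0]-.52)<.1); print('peg',k.sum(),P[k].mean(0) if k.any() else '', P[k][:,2].max() if k.any() else '')
    if len(Y)>50:
        Q=np.round(Y[:,:2]*1000).astype(np.float32); print(cv2.minAreaRect(Q))
```

```text
wrist 2160 [[ 0.495  -0.0379  0.1414]
 [ 0.5228 -0.0269  0.1435]
 [ 0.5858 -0.0136  0.1449]]
peg 0  
((541.0, -25.5), (25.0, 96.0), 90.0)
scene 112 [[ 0.4855 -0.0585  0.1384]
 [ 0.5229 -0.0312  0.144 ]
 [ 0.5828 -0.0156  0.1479]]
peg 0  
((532.5147094726562, -38.40531921386719), (44.794151306152344, 102.06678009033203), 85.30131530761719)
side 330 [[ 0.4801 -0.0827  0.1391]
 [ 0.5178 -0.0494  0.1435]
 [ 0.5857 -0.0195  0.1511]]
peg 43 [ 0.51065086 -0.05257621  0.17583529] 0.19210622042654857
((530.6000366210938, -39.70001220703125), (111.35618591308594, 67.08203887939453), 26.56505012512207)
```

View pics/all.png

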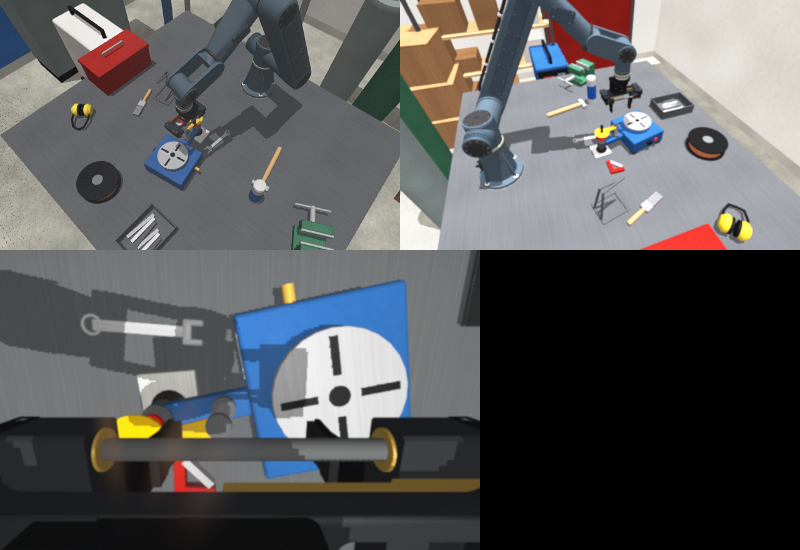

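The view shows the positioner with its arm pointing to −x. The guard is near (150,430) in the wrist panel, mostly hidden by the gripper, so I'm moving the camera for a clear view.

Call:
move_arm --increments '[{"xyz": [-28,-18,-8],"roll": 0,"grip": 100},{"xyz": [-28,-18,-8],"roll": 0,"grip": 100},{"xyz": [-28,-18,-8],"roll": 0,"grip": 100},{"xyz": [-28,-18,-8],"roll": 0,"grip": 100},{"xyz": [0,0,0],"roll": 0,"grip": 60}]'

```text
time_s: 1.82
position: [0.5512, -0.1166, 0.2562]
tcp_rot: [[0.004, 1.0, 0.001], [1.0, -0.004, -0.004], [-0.004, 0.001, -1.0]]
force: [0.2, -0.4, -0.1]
opening: 0.97
grasp_force: 0.0
```

```bash
cat > look.py <<'E'
from h import *
import sys
np.set_printoptions(precision=4,suppress=True)
f=sys.argv[1]
p,d,t=cap('wrist',f); print(bot.read_state()['time_s'],bot.read_state()['position'])
for l in ('guard_peg','knob_grip','sole','wrench','magnet'):
    for r in bot.spot_in(l,'wrist')[:2]: print(l,round(r['conf'],2),(t@np.r_[r['at'],1])[:3])
P=cloud('wrist',d,t,np.ones(d.shape,bool)); C=p[d>0].astype(int); R,G,B=C.T
def rep(n,m):
    Q=P[m]
    if len(Q)<20: print(n,len(Q));return
    r=cv2.minAreaRect((Q[:,:2]*1000).astype(np.float32)); c,rad=cv2.minEnclosingCircle((Q[:,:2]*1000).astype(np.float32))
    print(n,len(Q),Q.mean(0),'z',np.percentile(Q[:,2],[5,50,95]),'rect',np.round(r[0],1),np.round(r[1],1),round(r[2],1),'circ',np.round(c,1),round(rad,1))
near=np.hypot(P[:,0]-.54,P[:,1]+.04)<.16
ye=(R>90)&(G>.6*R)&(B<.4*R)
rep('yellow',near&ye&(P[:,2]>.135)&(P[:,2]<.15))
rep('pegtop',near&(P[:,2]>.180)&(P[:,2]<.195)&(P[:,0]<.62)&(R<90))
rep('red',near&(R>90)&(G<.35*R)&(B<.4*R)&(P[:,2]>.08)&(P[:,2]<.14))
rep('faceplate',(P[:,2]>.114)&(P[:,2]<.126)&(abs(R-B)<25)&(P[:,0]>.6)&(R>100))
rep('blueTop',(P[:,2]>.080)&(P[:,2]<.094)&(B>1.4*R)&(P[:,0]>.58))
E
python3 look.py w1.png
```

```text
1.8667 [ 0.5524 -0.1144  0.2556]
guard_peg 0.82 [ 0.5266 -0.0413  0.1425]
wrench 0.77 [0.5068 0.0699 0.0053]
magnet 0.61 [ 0.5312 -0.1728  0.0163]
magnet 0.34 [ 0.6843 -0.0313  0.1206]
yellow 7169 [ 0.5237 -0.0446  0.1434] z [0.1422 0.1434 0.1446] rect [534.1 -49.6] [ 69.9 114.3] 86.7 circ [534.  -41.8] 58.3
pegtop 303 [ 0.5134 -0.0481  0.1887] z [0.1844 0.1891 0.1906] rect [512.8 -48.1] [12.4 11.2] 0.4 circ [512.6 -48.8] 6.7
red 0
faceplate 18516 [ 0.7297 -0.0095  0.1194] z [0.1181 0.1194 0.1207] rect [731.1 -16.7] [110.3 149.8] 89.5 circ [731.4   1.3] 75.1
blueTop 14489 [ 0.7053 -0.0508  0.0862] z [0.0843 0.0863 0.0876] rect [718.2 -57.1] [166.2 260. ] 69.0 circ [725.3 -31.2] 132.8
```

View pics/w1.png

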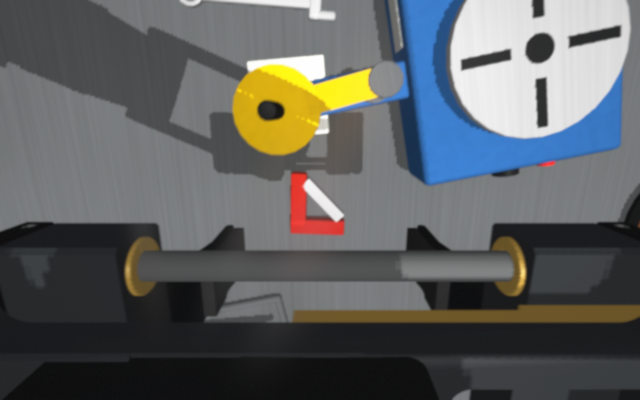

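The guard is shut, with its peg at px (270,110), pivot cap at (385,78), magnet at (315,205) and wrench at top left. I'll plan the approach above the peg with the fingers closing tangentially.

```bash
cat > plan.py <<'E'
import json,os,numpy as np
F='cmd.json'
def load(): return json.load(open(F)) if os.path.exists(F) else [553.,-112.,255.,0.]
def axes(phi): # tool x,y (world xy) for y-axis at angle phi deg
    p=np.radians(phi); y=np.array([np.cos(p),np.sin(p)]); return np.array([-y[1],y[0]]),y
def plan(path,grip,save=True):
    """path: list of (x,y,z,phi) per row"""
    c=load(); rows=[]
    for q in path:
        X,Y=axes(c[3]); dd=np.array(q[:2])-c[:2]
        s=[round(2*v)/2 for v in (dd@X,dd@Y,c[2]-q[2])]; r=round(np.radians(c[3]-q[3])*200)/200
        w=np.array(c[:2])+s[0]*X+s[1]*Y
        c=[w[0],w[1],c[2]-s[2],c[3]-np.degrees(r)]
        rows.append({"xyz":s,"roll":r,"grip":grip})
    for i in range(0,len(rows),5): print(json.dumps(rows[i:i+5]))
    print('end',np.round(c,1))
    if save: json.dump(c,open(F,'w'))
def line(q,n):
    c=np.array(load()); return [c+(np.array(q)-c)*(i+1)/n for i in range(n)]
E
python3 - <<'E'
from plan import *
plan(line((512.8,-48.5,222,-79.5),12),60)
plan(line((512.8,-48.5,153,-79.5),3),30)
from h import *
p=cv2.imread('pics/w1.png')[...,::-1]
s,d,t=cap('wrist')
m=np.zeros(d.shape,bool); m[66:90,374:398]=1
Q=cloud('wrist',d,t,m); print('cap',np.median(Q,0))
m[:]=0; m[35:60,528:552]=1; print('hub',np.median(cloud('wrist',d,t,m),0))
E
```

```text
[{"xyz": [5.5, -3.5, 3.0], "roll": 0.115, "grip": 60}, {"xyz": [4.5, -4.0, 2.5], "roll": 0.115, "grip": 60}, {"xyz": [4.5, -4.5, 3.0], "roll": 0.115, "grip": 60}, {"xyz": [4.0, -4.5, 2.5], "roll": 0.12, "grip": 60}, {"xyz": [3.0, -5.5, 3.0], "roll": 0.115, "grip": 60}]
[{"xyz": [3.0, -6.0, 2.5], "roll": 0.115, "grip": 60}, {"xyz": [1.5, -5.5, 3.0], "roll": 0.115, "grip": 60}, {"xyz": [1.5, -6.5, 2.5], "roll": 0.115, "grip": 60}, {"xyz": [0.5, -6.0, 3.0], "roll": 0.115, "grip": 60}, {"xyz": [-0.5, -6.5, 2.5], "roll": 0.115, "grip": 60}]
[{"xyz": [-0.5, -6.0, 3.0], "roll": 0.115, "grip": 60}, {"xyz": [-2.0, -6.0, 2.5], "roll": 0.12, "grip": 60}]
end [512.7 -48.6 222.  -79.6]
[{"xyz": [0.0, 0.0, 23.0], "roll": 0.0, "grip": 30}, {"xyz": [0.0, 0.0, 23.0], "roll": 0.0, "grip": 30}, {"xyz": [0.0, 0.0, 23.0], "roll": 0.0, "grip": 30}]
end [512.7 -48.6 153.  -79.6]
cap [ 0.60288633 -0.01725271  0.14599182]
hub [0.73180705 0.00945895 0.11987692]
```

Run:
```python
from h import *
p,d,t=cap('wrist'); hsv=cv2.cvtColor(p,cv2.COLOR_RGB2HSV)
K=np.array(bot.camera_model('wrist')['intrinsics'])
def plane(uv,z):
    uv=np.atleast_2d(uv).astype(float); r=np.c_[(uv-K[[0,1],[2,2]])/K[[0,1],[0,1]],np.ones(len(uv))]@t[:3,:3].T
    return (t[:3,3]+r*((z-t[2,3])/r[:,2])[:,None])[:,:2]*1000
def circ(P):
    P=P.astype(float)
    for _ in range(10):
        s=np.linalg.lstsq(np.c_[2*P,np.ones(len(P))],(P**2).sum(1),rcond=None)[0]; r=np.sqrt(s[2]+s[:2]@s[:2]); e=abs(np.hypot(*(P-s[:2]).T)-r)
        P=P[e<max(1.,np.percentile(e,95))]
    return s[:2].round(1),r.round(1),len(P)
Y=((hsv[...,0]>20)&(hsv[...,0]<35)&(hsv[...,1]>150)&(hsv[...,2]>60)); Y[200:]=0
c=max(cv2.findContours(Y.astype(np.uint8),0,1)[0],key=cv2.contourArea)[:,0]
W=plane(c,.144); print('disc',circ(W[c[:,0]<300]))
g=((hsv[...,1]<60)&(abs(d-d[78,385])<.01)); g=g.astype(np.uint8); n,l,st,ce=cv2.connectedComponentsWithStats(g)
k=l[78,385]; print('cap',st[k]); c=cv2.findContours((l==k).astype(np.uint8),0,1)[0][0][:,0]; print(circ(plane(c,.146)))
b=((hsv[...,0]>100)&(hsv[...,0]<120)&(hsv[...,1]>130)); h=(b&(abs(d-d[165,430])<.012))
# box bottom edge
E=[]
for u in range(440,610,5):
    v=np.nonzero(b[:190,u])[0]
    E.append((u,v.max()))
W=plane(E,.087); vx,vy,_,_=cv2.fitLine(W.astype(np.float32),cv2.DIST_HUBER,0,.01,.01).ravel(); print('edge angle',np.degrees(np.arctan2(vy,vx)))
f=cv2.inRange(hsv,(0,0,20),(180,255,75)); m=np.zeros_like(f); m[30:65,520:560]=f[30:65,520:560]
ys,xs=np.nonzero(m); print('hub',plane([(xs.mean(),ys.mean())],.12))
```

```text
disc (array([511.8, -48.9]), np.float64(34.8), 178)
cap [367  70  33  38 943]
(array([598.6, -25.2]), np.float64(12.9), 95)
edge angle 11.409637
hub [[730.91663671   3.29636685]]
```

Call:
move_arm --increments '[{"xyz": [5.5,-3.5,3.0],"roll": 0.115,"grip": 60},{"xyz": [4.5,-4.0,2.5],"roll": 0.115,"grip": 60},{"xyz": [4.5,-4.5,3.0],"roll": 0.115,"grip": 60},{"xyz": [4.0,-4.5,2.5],"roll": 0.12,"grip": 60},{"xyz": [3.0,-5.5,3.0],"roll": 0.115,"grip": 60}]'

```text
time_s: 2.63
position: [0.5364, -0.0847, 0.2402]
tcp_rot: [[0.552, 0.834, -0.0], [0.834, -0.552, 0.0], [0.0, -0.0, -1.0]]
force: [0.4, 0.3, -0.6]
opening: 0.597
grasp_force: 0.0
```

Call:
move_arm --increments '[{"xyz": [3.0,-6.0,2.5],"roll": 0.115,"grip": 60},{"xyz": [1.5,-5.5,3.0],"roll": 0.115,"grip": 60},{"xyz": [1.5,-6.5,2.5],"roll": 0.115,"grip": 60},{"xyz": [0.5,-6.0,3.0],"roll": 0.115,"grip": 60},{"xyz": [-0.5,-6.5,2.5],"roll": 0.115,"grip": 60}]'

```text
time_s: 3.05
position: [0.5194, -0.058, 0.2266]
tcp_rot: [[0.917, 0.4, -0.0], [0.4, -0.917, 0.0], [-0.0, -0.0, -1.0]]
force: [0.5, 0.5, -0.2]
opening: 0.595
grasp_force: 0.0
```

Call:
move_arm --increments '[{"xyz": [-0.5,-6.0,3.0],"roll": 0.115,"grip": 60},{"xyz": [-2.0,-6.0,2.5],"roll": 0.12,"grip": 60}]'

```text
time_s: 3.22
position: [0.5128, -0.0476, 0.2211]
tcp_rot: [[0.984, 0.176, -0.0], [0.176, -0.984, 0.0], [-0.0, -0.0, -1.0]]
force: [0.7, 0.4, 0.1]
opening: 0.6
grasp_force: 0.0
```

```bash
cat >> plan.py <<'E'
PV=(598.6,-25.2); AL=11.9
def arc(t0,t1,n,z):
    out=[]
    for i in range(n):
        th=t0+(t1-t0)*(i+1)/n; a=np.radians(180+AL+th)
        out.append((PV[0]+90*np.cos(a),PV[1]+90*np.sin(a),z,AL+th-95))  # phi: tangential(-90); offset set below
    return [(x,y,z,AL+th_-90) for (x,y,z,_),th_ in zip(out,[t0+(t1-t0)*(i+1)/n for i in range(n)])]
E
python3 -c "
from plan import *
plan(arc(2,98,15,153),19)"
```

```text
[{"xyz": [0.0, 8.0, 0.0], "roll": -0.175, "grip": 19}, {"xyz": [0.5, 10.0, 0.0], "roll": -0.11, "grip": 19}, {"xyz": [0.5, 10.0, 0.0], "roll": -0.11, "grip": 19}, {"xyz": [1.0, 10.0, 0.0], "roll": -0.115, "grip": 19}, {"xyz": [0.5, 10.0, 0.0], "roll": -0.11, "grip": 19}]
[{"xyz": [0.5, 10.0, 0.0], "roll": -0.11, "grip": 19}, {"xyz": [0.5, 10.0, 0.0], "roll": -0.115, "grip": 19}, {"xyz": [0.5, 10.0, 0.0], "roll": -0.11, "grip": 19}, {"xyz": [0.5, 10.0, 0.0], "roll": -0.11, "grip": 19}, {"xyz": [0.5, 10.0, 0.0], "roll": -0.115, "grip": 19}]
[{"xyz": [0.5, 10.0, 0.0], "roll": -0.11, "grip": 19}, {"xyz": [0.5, 10.5, 0.0], "roll": -0.11, "grip": 19}, {"xyz": [1.0, 10.0, 0.0], "roll": -0.115, "grip": 19}, {"xyz": [0.5, 10.0, 0.0], "roll": -0.11, "grip": 19}, {"xyz": [0.5, 10.0, 0.0], "roll": -0.11, "grip": 19}]
end [ 629.4 -109.7  153.    19.8]
```

Call:
move_arm --increments '[{"xyz": [0.0,0.0,23.0],"roll": 0.0,"grip": 30},{"xyz": [0.0,0.0,23.0],"roll": 0.0,"grip": 30},{"xyz": [0.0,0.0,23.0],"roll": 0.0,"grip": 30},{"xyz": [0,0,0],"roll": 0.0,"grip": 19},{"xyz": [0,0,0],"roll": 0.0,"grip": 19}]'

```text
time_s: 3.63
position: [0.5121, -0.0478, 0.1516]
tcp_rot: [[0.983, 0.181, -0.003], [0.181, -0.984, 0.001], [-0.003, -0.002, -1.0]]
force: [-0.3, -0.2, 0.5]
opening: 0.308
grasp_force: 0.0
```

```bash
python3 -c "
from plan import *
json.dump([512.7,-48.6,153.,-79.6],open(F,'w'))
p=arc(2,98,15,153); n=len(p)
p=[(x,y,z,-79.6+(19.9+79.6)*(i+1)/n) for i,(x,y,z,_) in enumerate(p)]
plan(p,19)"
```

```text
[{"xyz": [0.0, 8.0, 0.0], "roll": -0.115, "grip": 19}, {"xyz": [1.0, 10.0, 0.0], "roll": -0.115, "grip": 19}, {"xyz": [1.5, 10.0, 0.0], "roll": -0.115, "grip": 19}, {"xyz": [1.0, 10.0, 0.0], "roll": -0.12, "grip": 19}, {"xyz": [1.0, 10.0, 0.0], "roll": -0.115, "grip": 19}]
[{"xyz": [1.0, 10.0, 0.0], "roll": -0.115, "grip": 19}, {"xyz": [1.0, 10.0, 0.0], "roll": -0.115, "grip": 19}, {"xyz": [0.5, 10.0, 0.0], "roll": -0.115, "grip": 19}, {"xyz": [1.0, 10.0, 0.0], "roll": -0.115, "grip": 19}, {"xyz": [1.0, 10.0, 0.0], "roll": -0.12, "grip": 19}]
[{"xyz": [0.5, 10.0, 0.0], "roll": -0.115, "grip": 19}, {"xyz": [1.0, 10.0, 0.0], "roll": -0.115, "grip": 19}, {"xyz": [0.5, 10.0, 0.0], "roll": -0.115, "grip": 19}, {"xyz": [0.5, 10.0, 0.0], "roll": -0.115, "grip": 19}, {"xyz": [1.0, 10.0, 0.0], "roll": -0.115, "grip": 19}]
end [ 629.1 -109.6  153.    19.8]
```

Call:
move_arm --increments '[{"xyz": [0.0,8.0,0.0],"roll": -0.115,"grip": 19},{"xyz": [1.0,10.0,0.0],"roll": -0.115,"grip": 19},{"xyz": [1.5,10.0,0.0],"roll": -0.115,"grip": 19},{"xyz": [1.0,10.0,0.0],"roll": -0.12,"grip": 19},{"xyz": [1.0,10.0,0.0],"roll": -0.115,"grip": 19}]'

```text
time_s: 4.05
position: [0.5366, -0.0897, 0.154]
tcp_rot: [[0.72, 0.694, 0.001], [0.694, -0.72, 0.0], [0.001, 0.0, -1.0]]
force: [0.0, 1.7, -0.6]
opening: 0.194
grasp_force: 0.7
```

Call:
move_arm --increments '[{"xyz": [1.0,10.0,0.0],"roll": -0.115,"grip": 19},{"xyz": [1.0,10.0,0.0],"roll": -0.115,"grip": 19},{"xyz": [0.5,10.0,0.0],"roll": -0.115,"grip": 19},{"xyz": [1.0,10.0,0.0],"roll": -0.115,"grip": 19},{"xyz": [1.0,10.0,0.0],"roll": -0.12,"grip": 19}]'

```text
time_s: 4.47
position: [0.5804, -0.1132, 0.1542]
tcp_rot: [[0.222, 0.975, 0.001], [0.975, -0.222, -0.0], [-0.0, 0.001, -1.0]]
force: [-0.5, 1.4, 0.0]
opening: 0.189
grasp_force: 0.7
```

Call:
move_arm --increments '[{"xyz": [0.5,10.0,0.0],"roll": -0.115,"grip": 19},{"xyz": [1.0,10.0,0.0],"roll": -0.115,"grip": 19},{"xyz": [0.5,10.0,0.0],"roll": -0.115,"grip": 19},{"xyz": [0.5,10.0,0.0],"roll": -0.115,"grip": 19},{"xyz": [1.0,10.0,0.0],"roll": -0.115,"grip": 19}]'

```text
time_s: 4.88
position: [0.6299, -0.1099, 0.1543]
tcp_rot: [[-0.344, 0.939, 0.001], [0.939, 0.344, -0.001], [-0.001, 0.001, -1.0]]
force: [-1.1, -0.6, -0.2]
opening: 0.189
grasp_force: 0.7
```

Call:
move_arm --increments '[{"xyz": [0,1,0],"roll": 0,"grip": 19},{"xyz": [0,1,0],"roll": 0,"grip": 19},{"xyz": [0,1,0],"roll": 0,"grip": 19}]'

```text
time_s: 5.13
position: [0.6322, -0.1087, 0.1536]
tcp_rot: [[-0.336, 0.942, 0.001], [0.942, 0.336, -0.001], [-0.001, 0.001, -1.0]]
force: [-0.5, -0.0, 0.9]
opening: 0.189
grasp_force: 0.5
```

Call:
move_arm --increments '[{"xyz": [0,1,0],"roll": 0,"grip": 19},{"xyz": [0,0,0],"roll": 0,"grip": 19}]'

```text
time_s: 5.3
position: [0.6325, -0.1085, 0.153]
tcp_rot: [[-0.337, 0.941, -0.0], [0.941, 0.337, -0.0], [-0.0, -0.0, -1.0]]
force: [-0.2, -0.2, -0.2]
opening: 0.191
grasp_force: 0.3
```

Call:
move_arm --increments '[{"xyz": [0,1,0],"roll": 0,"grip": 19},{"xyz": [0,1,0],"roll": 0,"grip": 19},{"xyz": [0,0,0],"roll": 0,"grip": 19}]'

```text
time_s: 5.55
position: [0.6333, -0.1082, 0.1527]
tcp_rot: [[-0.338, 0.941, -0.003], [0.941, 0.338, -0.001], [0.001, -0.003, -1.0]]
force: [-4.6, -2.4, 3.7]
opening: 0.192
grasp_force: 2.7
```

Call:
move_arm --increments '[{"xyz": [0,1,0],"roll": 0,"grip": 19},{"xyz": [0,1,0],"roll": 0,"grip": 19},{"xyz": [0,0,0],"roll": 0,"grip": 19}]'

```text
time_s: 5.8
position: [0.6333, -0.1081, 0.1526]
tcp_rot: [[-0.339, 0.941, -0.007], [0.941, 0.339, -0.002], [0.001, -0.008, -1.0]]
force: [-7.8, -4.1, 5.9]
opening: 0.189
grasp_force: 4.7
```

```bash
python3 -c "
from plan import *
c=load(); X,Y=axes(c[3]); w=np.array(c[:2])+4.5*Y; json.dump([w[0],w[1],c[2],c[3]],open(F,'w'))
plan(line((w[0],w[1],237,c[3]),3),50)
plan(line((540,-118,250,10),4),50)"
```

```text
[{"xyz": [0.0, 0.0, -28.0], "roll": 0.0, "grip": 50}, {"xyz": [0.0, 0.0, -28.0], "roll": 0.0, "grip": 50}, {"xyz": [0.0, 0.0, -28.0], "roll": 0.0, "grip": 50}]
end [ 633.3 -108.1  237.    19.8]
[{"xyz": [5.5, -23.0, -3.0], "roll": 0.045, "grip": 50}, {"xyz": [4.5, -23.0, -3.5], "roll": 0.04, "grip": 50}, {"xyz": [4.0, -23.0, -3.0], "roll": 0.045, "grip": 50}, {"xyz": [2.5, -23.5, -3.5], "roll": 0.04, "grip": 50}]
end [ 539.8 -117.9  250.    10.1]
```

Call:
move_arm --increments '[{"xyz": [0,-2,0],"roll": 0,"grip": 19},{"xyz": [0,-1.5,0],"roll": 0,"grip": 40},{"xyz": [0,0,0],"roll": 0,"grip": 50},{"xyz": [0,0,0],"roll": 0,"grip": 50}]'

```text
time_s: 6.13
position: [0.634, -0.1081, 0.1525]
tcp_rot: [[-0.338, 0.941, 0.002], [0.941, 0.338, 0.0], [-0.0, 0.002, -1.0]]
force: [-0.7, 0.7, 0.7]
opening: 0.339
grasp_force: 0.0
```

Call:
move_arm --increments '[{"xyz": [0.0,0.0,-28.0],"roll": 0.0,"grip": 50},{"xyz": [0.0,0.0,-28.0],"roll": 0.0,"grip": 50},{"xyz": [0.0,0.0,-28.0],"roll": 0.0,"grip": 50}]'

```text
time_s: 6.38
position: [0.6335, -0.1078, 0.2368]
tcp_rot: [[-0.338, 0.941, -0.001], [0.941, 0.338, 0.001], [0.001, -0.0, -1.0]]
force: [0.8, 0.3, -0.3]
opening: 0.48
grasp_force: 0.0
```

Call:
move_arm --increments '[{"xyz": [5.5,-23.0,-3.0],"roll": 0.045,"grip": 50},{"xyz": [4.5,-23.0,-3.5],"roll": 0.04,"grip": 50},{"xyz": [4.0,-23.0,-3.0],"roll": 0.045,"grip": 50},{"xyz": [2.5,-23.5,-3.5],"roll": 0.04,"grip": 50},{"xyz": [0,0,0],"roll": 0,"grip": 50}]'

```text
time_s: 6.8
position: [0.5361, -0.1172, 0.25]
tcp_rot: [[-0.172, 0.985, -0.003], [0.985, 0.172, 0.001], [0.001, -0.003, -1.0]]
force: [-1.3, 1.0, -1.1]
opening: 0.497
grasp_force: 0.0
```

```bash
sed -i "s/^rep('red'.*/mr=near\&(R>90)\&(G<.35*R)\&(B<.4*R)\&(P[:,2]>.08)\&(P[:,2]<.14); rep('red',mr); zt=np.percentile(P[mr][:,2],90) if mr.any() else 0; rep('redtop',mr\&(abs(P[:,2]-zt)<.004))/" look.py
python3 look.py w2.png
```

```text
6.85 [ 0.5386 -0.1176  0.2501]
guard_peg 0.57 [ 0.6143 -0.09    0.1419]
knob_grip 0.88 [ 0.5078 -0.0494  0.1252]
sole 0.74 [ 0.5143 -0.0607  0.021 ]
wrench 0.96 [0.5381 0.0641 0.0064]
magnet 0.85 [ 0.5295 -0.1725  0.0181]
yellow 5350 [ 0.6232 -0.0888  0.1434] z [0.1423 0.1434 0.1446] rect [618.6 -83.2] [ 70.2 106.3] 27.3 circ [620.5 -85.6] 56.2
pegtop 0
red 1095 [ 0.5087 -0.043   0.1187] z [0.0978 0.1249 0.1264] rect [511.2 -43.1] [27.9 51.8] 63.9 circ [511.3 -42.9] 26.6
redtop 824 [ 0.508  -0.0427  0.1252] z [0.1237 0.1253 0.1265] rect [511.3 -43.1] [13.9 52.4] 83.1 circ [511.3 -42.9] 26.6
faceplate 20718 [0.7234 0.0017 0.1194] z [0.1181 0.1194 0.1206] rect [721.1  -3. ] [128.4 148.1] 22.9 circ [730.7   1.7] 75.1
blueTop 14667 [ 0.6997 -0.0251  0.0862] z [0.0847 0.0863 0.0876] rect [708.8 -16.5] [249.3 194.6] 11.3 circ [723.1 -24.9] 138.3
```

View pics/w2.png

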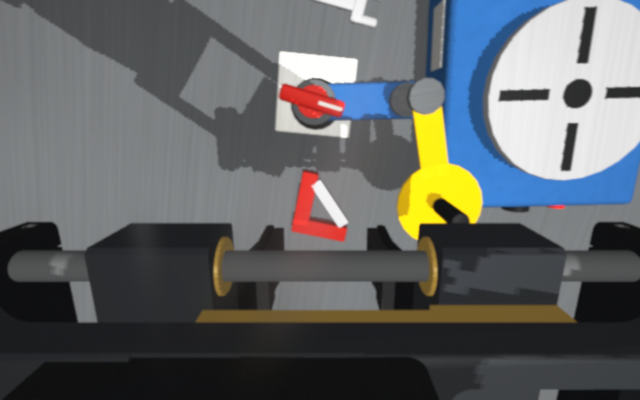

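The guard is fully aside at (440,205). The red bar knob is at (312,98) with its long axis at about −7° in world. I'm moving to it with the fingers closing at +83°.

```bash
python3 -c "
from plan import *
plan(line((511,-43.2,175,83.1),11),50)
plan(line((511,-43.2,96,83.1),3),50)"
```

```text
[{"xyz": [7.0, -1.5, 7.0], "roll": -0.115, "grip": 50}, {"xyz": [7.5, -0.5, 6.5], "roll": -0.115, "grip": 50}, {"xyz": [7.0, 0.5, 7.0], "roll": -0.12, "grip": 50}, {"xyz": [7.5, 1.0, 7.0], "roll": -0.115, "grip": 50}, {"xyz": [7.0, 2.0, 6.5], "roll": -0.115, "grip": 50}]
[{"xyz": [6.5, 2.5, 7.0], "roll": -0.115, "grip": 50}, {"xyz": [6.5, 3.5, 6.5], "roll": -0.115, "grip": 50}, {"xyz": [6.0, 4.5, 7.0], "roll": -0.115, "grip": 50}, {"xyz": [5.5, 5.0, 7.0], "roll": -0.12, "grip": 50}, {"xyz": [4.5, 5.0, 6.5], "roll": -0.115, "grip": 50}]
[{"xyz": [4.0, 6.0, 7.0], "roll": -0.115, "grip": 50}]
end [511.2 -43.5 175.   83.1]
[{"xyz": [0.0, 0.0, 26.5], "roll": 0.0, "grip": 50}, {"xyz": [0.0, 0.0, 26.0], "roll": 0.0, "grip": 50}, {"xyz": [0.0, 0.5, 26.5], "roll": 0.0, "grip": 50}]
end [511.2 -43.   96.   83.1]
```

Call:
move_arm --increments '[{"xyz": [7.0,-1.5,7.0],"roll": -0.115,"grip": 50},{"xyz": [7.5,-0.5,6.5],"roll": -0.115,"grip": 50},{"xyz": [7.0,0.5,7.0],"roll": -0.12,"grip": 50},{"xyz": [7.5,1.0,7.0],"roll": -0.115,"grip": 50},{"xyz": [7.0,2.0,6.5],"roll": -0.115,"grip": 50}]'

```text
time_s: 7.52
position: [0.5273, -0.0834, 0.2148]
tcp_rot: [[-0.69, 0.724, 0.0], [0.724, 0.69, 0.0], [0.0, 0.0, -1.0]]
force: [0.2, -0.0, 0.1]
opening: 0.502
grasp_force: 0.0
```

Call:
move_arm --increments '[{"xyz": [6.5,2.5,7.0],"roll": -0.115,"grip": 50},{"xyz": [6.5,3.5,6.5],"roll": -0.115,"grip": 50},{"xyz": [6.0,4.5,7.0],"roll": -0.115,"grip": 50},{"xyz": [5.5,5.0,7.0],"roll": -0.12,"grip": 50},{"xyz": [4.5,5.0,6.5],"roll": -0.115,"grip": 50}]'

```text
time_s: 7.93
position: [0.5144, -0.0497, 0.1808]
tcp_rot: [[-0.974, 0.227, 0.0], [0.227, 0.974, 0.0], [-0.0, 0.0, -1.0]]
force: [0.1, 0.1, -0.7]
opening: 0.502
grasp_force: 0.0
```

Call:
move_arm --increments '[{"xyz": [4.0,6.0,7.0],"roll": -0.115,"grip": 50},{"xyz": [0.0,0.0,26.5],"roll": 0.0,"grip": 50},{"xyz": [0.0,0.0,26.0],"roll": 0.0,"grip": 50},{"xyz": [0.0,0.5,26.5],"roll": 0.0,"grip": 50},{"xyz": [0,0,0],"roll": 0.0,"grip": 35}]'

```text
time_s: 8.35
position: [0.5089, -0.0419, 0.0912]
tcp_rot: [[-0.993, 0.12, -0.008], [0.12, 0.993, 0.003], [0.009, 0.002, -1.0]]
force: [-0.5, 0.5, -0.4]
opening: 0.474
grasp_force: 0.0
```

```bash
cat > st.py <<'E'
from h import *
np.set_printoptions(precision=3,suppress=True)
s=bot.read_state(); R=s['tcp_rot']
print(s['time_s'],s['position'],'phi',np.degrees(np.arctan2(R[1,1],R[0,1])).round(2),'F',s['force'],'M',s['moment'],'tau6',s['tau'][5],'op',s['opening'],s['grasp_force'],'j6',s['joint_positions'][5])
E
python3 st.py
```

```text
8.35 [ 0.509 -0.042  0.091] phi 83.1 F [-0.476  0.462 -0.438] M [ 0.145  0.038 -0.023] tau6 -0.00030146810786391143 op 0.4740936876880325 0.0 j6 -100.3816576296749
```

Call:
move_arm --increments '[{"xyz": [0,0,0],"roll": 0.0,"grip": 25},{"xyz": [0,0,0],"roll": 0.0,"grip": 22},{"xyz": [0,0,0],"roll": 0.0,"grip": 20}]'

```text
time_s: 8.6
position: [0.5127, -0.0433, 0.0969]
tcp_rot: [[-0.993, 0.12, 0.003], [0.12, 0.993, -0.001], [-0.003, -0.001, -1.0]]
force: [0.5, -0.8, 0.4]
opening: 0.284
grasp_force: 0.0
```

```bash
python3 st.py
```

```text
8.6 [ 0.513 -0.043  0.097] phi 83.09 F [ 0.511 -0.84   0.394] M [ 0.086 -0.042 -0.02 ] tau6 0.0001437032551621087 op 0.2838839901686022 0.0 j6 -100.38512130197955
```

Call:
move_arm --increments '[{"xyz": [0,0,0],"roll": 0.0,"grip": 18},{"xyz": [0,0,0],"roll": 0.0,"grip": 16},{"xyz": [0,0,0],"roll": 0.0,"grip": 10},{"xyz": [0,0,0],"roll": 0.0,"grip": 0}]'

```text
time_s: 8.93
position: [0.512, -0.0427, 0.0966]
tcp_rot: [[-0.993, 0.121, 0.002], [0.121, 0.993, 0.0], [-0.002, 0.001, -1.0]]
force: [0.3, 3.0, 5.1]
opening: 0.155
grasp_force: 30.0
```

```bash
python3 st.py
```

```text
8.9333 [ 0.512 -0.043  0.097] phi 83.05 F [0.333 2.971 5.148] M [ 0.643 -0.14  -0.011] tau6 0.03143664565868676 op 0.15456481450953227 29.98598896432668 j6 -100.38663633394755
```

Call:
move_arm --increments '[{"xyz": [0,0,0],"roll": 0.1,"grip": 0},{"xyz": [0,0,0.3],"roll": 0.1,"grip": 0},{"xyz": [0,0,0.3],"roll": 0.1,"grip": 0}]'

```text
time_s: 9.18
position: [0.5119, -0.0431, 0.0958]
tcp_rot: [[-0.911, 0.413, 0.002], [0.413, 0.911, -0.001], [-0.002, 0.0, -1.0]]
force: [0.9, 1.8, 4.7]
opening: 0.159
grasp_force: 30.0
```

```bash
python3 st.py
```

```text
9.1833 [ 0.512 -0.043  0.096] phi 65.64 F [0.928 1.79  4.68 ] M [ 0.223 -0.079  0.067] tau6 -0.7094635628163815 op 0.15935253670102592 29.981175670400262 j6 -82.92378902813657
```

Call:
move_arm --increments '[{"xyz": [0,0,0.3],"roll": 0.05,"grip": 0},{"xyz": [0,0,0.1],"roll": 0.05,"grip": 0},{"xyz": [0,0,0.1],"roll": 0.05,"grip": 0}]'

```text
time_s: 9.43
position: [0.5118, -0.0432, 0.0953]
tcp_rot: [[-0.84, 0.542, 0.002], [0.542, 0.84, -0.001], [-0.002, 0.0, -1.0]]
force: [0.5, 0.1, 4.4]
opening: 0.16
grasp_force: 30.0
```

```bash
python3 st.py
```

```text
9.4333 [ 0.512 -0.043  0.095] phi 57.19 F [0.487 0.053 4.397] M [0.157 0.017 0.09 ] tau6 -0.3220571670681238 op 0.16025991002528345 29.98393591493368 j6 -74.46800159037677
```

Call:
move_arm --increments '[{"xyz": [0,0,0.1],"roll": 0.06,"grip": 0},{"xyz": [0,0,0.1],"roll": 0.06,"grip": 0},{"xyz": [0,0,0.1],"roll": 0.06,"grip": 0},{"xyz": [0,0,0.2],"roll": 0.06,"grip": 0},{"xyz": [0,0,0.2],"roll": 0.06,"grip": 0}]'

```text
time_s: 9.85
position: [0.5115, -0.0435, 0.0945]
tcp_rot: [[-0.643, 0.766, 0.001], [0.766, 0.643, -0.001], [-0.002, -0.0, -1.0]]
force: [-0.0, -0.9, 4.7]
opening: 0.156
grasp_force: 30.0
```

```bash
python3 st.py
```

```text
9.85 [ 0.512 -0.044  0.094] phi 39.99 F [-0.03  -0.915  4.729] M [-0.114  0.153  0.104] tau6 -0.3973745182156563 op 0.15600220598699951 29.98488807119429 j6 -57.251034893867576
```

Call:
move_arm --increments '[{"xyz": [0,0,0.1],"roll": 0.06,"grip": 0},{"xyz": [0,0,0.2],"roll": 0.06,"grip": 0},{"xyz": [0,0,0.1],"roll": 0.06,"grip": 0},{"xyz": [0,0,0.2],"roll": 0.06,"grip": 0},{"xyz": [0,0,0.2],"roll": 0.06,"grip": 0}]'

```text
time_s: 10.27
position: [0.5111, -0.0437, 0.0937]
tcp_rot: [[-0.388, 0.922, 0.0], [0.922, 0.388, -0.002], [-0.002, -0.001, -1.0]]
force: [-1.7, -2.2, 5.4]
opening: 0.158
grasp_force: 30.0
```

```bash
python3 st.py
```

```text
10.2667 [ 0.511 -0.044  0.094] phi 22.84 F [-1.683 -2.202  5.407] M [-0.256  0.284  0.096] tau6 -0.3293813578784466 op 0.15803887985534198 29.990485087037086 j6 -40.07340972420489
```

Call:
move_arm --increments '[{"xyz": [0,0,0.1],"roll": 0.06,"grip": 0},{"xyz": [0,0,0.2],"roll": 0.06,"grip": 0},{"xyz": [0,0,0.1],"roll": 0.06,"grip": 0},{"xyz": [0,0,0.2],"roll": 0.06,"grip": 0},{"xyz": [0,0,0.1],"roll": 0.06,"grip": 0}]'

```text
time_s: 10.68
position: [0.5107, -0.0438, 0.093]
tcp_rot: [[-0.099, 0.995, -0.001], [0.995, 0.099, -0.002], [-0.002, -0.001, -1.0]]
force: [-2.2, -2.0, 4.1]
opening: 0.155
grasp_force: 30.0
```

```bash
python3 st.py
```

```text
10.6833 [ 0.511 -0.044  0.093] phi 5.7 F [-2.208 -2.038  4.102] M [-0.375  0.457  0.295] tau6 -0.20702965557575226 op 0.15508278665774547 30.01535969786346 j6 -22.90804931026264
```

Call:
move_arm --increments '[{"xyz": [0,0,0],"roll": 0.01,"grip": 0},{"xyz": [0,0,0],"roll": 0.01,"grip": 0}]'

```text
time_s: 10.85
position: [0.5107, -0.0438, 0.0929]
tcp_rot: [[-0.081, 0.997, -0.001], [0.997, 0.081, -0.002], [-0.002, -0.001, -1.0]]
force: [-2.4, -2.4, 5.3]
opening: 0.159
grasp_force: 30.0
```

```bash
python3 st.py
```

```text
10.85 [ 0.511 -0.044  0.093] phi 4.67 F [-2.384 -2.368  5.289] M [-0.445  0.447  0.231] tau6 0.1748589752241969 op 0.15933366972462065 30.00724885147065 j6 -21.88619548085602
```

Call:
move_arm --increments '[{"xyz": [0,0,0],"roll": 0.03,"grip": 0},{"xyz": [0,0,0.1],"roll": 0.03,"grip": 0}]'

```text
time_s: 11.02
position: [0.5106, -0.0438, 0.0928]
tcp_rot: [[-0.021, 1.0, -0.001], [1.0, 0.021, -0.002], [-0.002, -0.001, -1.0]]
force: [-2.5, -1.6, 5.6]
opening: 0.157
grasp_force: 30.0
```

```bash
python3 st.py; cp st.py s2.py
python3 - <<'E'
from h import *
# averaging readings while holding (0.05 s per camera call)
for i in range(4):
    bot.capture('side'); print(bot.read_state()['moment'].round(3),bot.read_state()['force'].round(1))
p,d,t=cap('side'); u=cv2.resize(p[...,::-1][180:280,270:430],(800,500),interpolation=cv2.INTER_CUBIC); cv2.imwrite('pics/side2.png',u)
E
```

```text
11.0167 [ 0.511 -0.044  0.093] phi 1.21 F [-2.533 -1.573  5.618] M [-0.437  0.493  0.327] tau6 0.04033773788250983 op 0.15668428760453096 30.02435663715005 j6 -18.41941883984987
[-0.408  0.493  0.167] [-1.9 -2.4  5.9]
[-0.48   0.375  0.068] [-3.1 -2.3  5.1]
[-0.421  0.423  0.073] [-2.5 -2.2  5.5]
[-0.524  0.47   0.076] [-2.2 -2.   6.2]
```

View pics/side2.png

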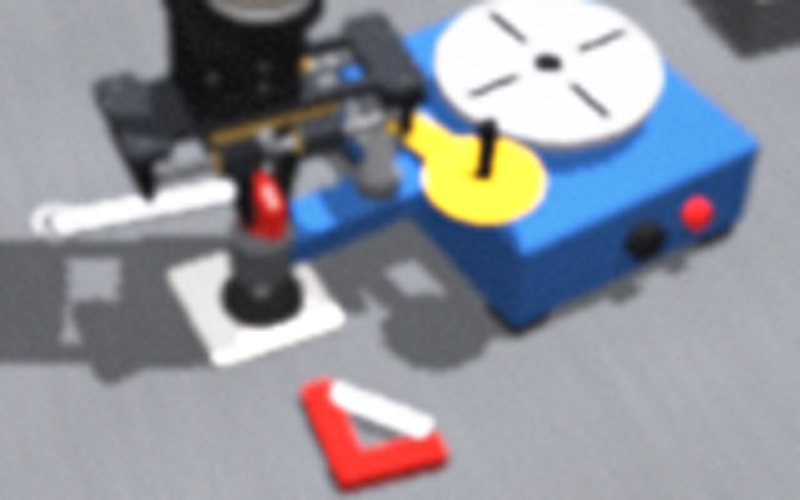

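Contact is confirmed: the turning torque rose from 0.10 to about 0.3 N m, and the picture shows the sole at (262,295) on the pad. I'm releasing now and returning to the peg.

```bash
python3 -c "
from plan import *
json.dump([511.2,-43.0,92.6,1.2],open(F,'w'))
plan(line((511.2,-43,215,1.2),4),50)
plan(line((634.4,-107.8,215,23.4),5),50)
plan(line((634.4,-107.8,153,23.4),2),40)"
```

```text
[{"xyz": [0.0, 0.0, -30.5], "roll": 0.0, "grip": 50}, {"xyz": [0.0, 0.0, -30.5], "roll": 0.0, "grip": 50}, {"xyz": [0.0, 0.0, -31.0], "roll": 0.0, "grip": 50}, {"xyz": [0.0, 0.0, -30.5], "roll": 0.0, "grip": 50}]
end [511.2 -43.  215.1   1.2]
[{"xyz": [-13.5, 24.5, 0.0], "roll": -0.075, "grip": 50}, {"xyz": [-15.0, 23.0, 0.0], "roll": -0.08, "grip": 50}, {"xyz": [-17.5, 22.0, 0.0], "roll": -0.075, "grip": 50}, {"xyz": [-18.5, 21.0, 0.0], "roll": -0.08, "grip": 50}, {"xyz": [-20.0, 19.0, 0.0], "roll": -0.075, "grip": 50}]
end [ 634.4 -107.5  215.1   23.3]
[{"xyz": [0.0, 0.0, 31.0], "roll": 0.0, "grip": 40}, {"xyz": [0.0, 0.0, 31.0], "roll": 0.0, "grip": 40}]
end [ 634.4 -107.5  153.1   23.3]
```

Call:
move_arm --increments '[{"xyz": [0,0,0],"roll": 0,"grip": 25},{"xyz": [0,0,0],"roll": 0,"grip": 50},{"xyz": [0,0,0],"roll": 0,"grip": 50},{"xyz": [0,0,0],"roll": 0,"grip": 50}]'

```text
time_s: 11.6
position: [0.5113, -0.0429, 0.0921]
tcp_rot: [[-0.02, 1.0, 0.0], [1.0, 0.02, 0.0], [0.0, 0.0, -1.0]]
force: [1.0, -0.3, -0.6]
opening: 0.376
grasp_force: 0.0
```

Call:
move_arm --increments '[{"xyz": [0.0,0.0,-30.5],"roll": 0.0,"grip": 50},{"xyz": [0.0,0.0,-30.5],"roll": 0.0,"grip": 50},{"xyz": [0.0,0.0,-31.0],"roll": 0.0,"grip": 50},{"xyz": [0.0,0.0,-30.5],"roll": 0.0,"grip": 50}]'

```text
time_s: 11.93
position: [0.5109, -0.0428, 0.2157]
tcp_rot: [[-0.02, 1.0, -0.001], [1.0, 0.02, 0.0], [0.0, -0.001, -1.0]]
force: [0.4, 0.1, 0.1]
opening: 0.497
grasp_force: 0.0
```

Call:
move_arm --increments '[{"xyz": [-13.5,24.5,0.0],"roll": -0.075,"grip": 50},{"xyz": [-15.0,23.0,0.0],"roll": -0.08,"grip": 50},{"xyz": [-17.5,22.0,0.0],"roll": -0.075,"grip": 50},{"xyz": [-18.5,21.0,0.0],"roll": -0.08,"grip": 50},{"xyz": [-20.0,19.0,0.0],"roll": -0.075,"grip": 50}]'

```text
time_s: 12.35
position: [0.6354, -0.108, 0.2145]
tcp_rot: [[-0.398, 0.918, -0.0], [0.918, 0.398, 0.0], [0.0, -0.0, -1.0]]
force: [0.7, -0.4, 0.4]
opening: 0.498
grasp_force: 0.0
```

Call:
move_arm --increments '[{"xyz": [0,0,0],"roll": 0,"grip": 40},{"xyz": [0.0,0.0,31.0],"roll": 0.0,"grip": 40},{"xyz": [0.0,0.0,31.0],"roll": 0.0,"grip": 40},{"xyz": [0,0,0],"roll": 0,"grip": 25},{"xyz": [0,0,0],"roll": 0,"grip": 19}]'

```text
time_s: 12.77
position: [0.6324, -0.1068, 0.1508]
tcp_rot: [[-0.394, 0.919, -0.005], [0.919, 0.394, 0.002], [0.004, -0.004, -1.0]]
force: [0.6, -1.0, 0.8]
opening: 0.327
grasp_force: 0.0
```

```bash
python3 -c "
from plan import *
a=arc(101.5,0,15,153); c=load()
p=[(x,y,z,c[3]+(-76-c[3])*(i+1)/15) for i,(x,y,z,_) in enumerate(a)]
plan(p,19)"
```

```text
[{"xyz": [0.5, -11.0, 0.0], "roll": 0.115, "grip": 19}, {"xyz": [0.5, -10.5, 0.0], "roll": 0.115, "grip": 19}, {"xyz": [0.5, -10.5, 0.0], "roll": 0.115, "grip": 19}, {"xyz": [1.0, -10.5, 0.0], "roll": 0.115, "grip": 19}, {"xyz": [0.5, -10.5, 0.0], "roll": 0.115, "grip": 19}]
[{"xyz": [1.0, -11.0, 0.0], "roll": 0.12, "grip": 19}, {"xyz": [0.5, -10.5, 0.0], "roll": 0.115, "grip": 19}, {"xyz": [1.0, -10.5, 0.0], "roll": 0.115, "grip": 19}, {"xyz": [1.0, -10.5, 0.0], "roll": 0.115, "grip": 19}, {"xyz": [0.5, -10.5, 0.0], "roll": 0.115, "grip": 19}]
[{"xyz": [1.0, -11.0, 0.0], "roll": 0.115, "grip": 19}, {"xyz": [1.0, -10.5, 0.0], "roll": 0.115, "grip": 19}, {"xyz": [1.0, -10.5, 0.0], "roll": 0.115, "grip": 19}, {"xyz": [1.0, -10.5, 0.0], "roll": 0.115, "grip": 19}, {"xyz": [1.0, -10.5, 0.0], "roll": 0.115, "grip": 19}]
end [510.7 -43.7 153.1 -75.9]
```

Call:
move_arm --increments '[{"xyz": [0,0,0],"roll": 0,"grip": 19},{"xyz": [0,0,0],"roll": 0,"grip": 19}]'

```text
time_s: 12.93
position: [0.6346, -0.108, 0.1544]
tcp_rot: [[-0.395, 0.919, 0.001], [0.919, 0.395, -0.002], [-0.002, 0.0, -1.0]]
force: [-2.5, -1.7, -1.5]
opening: 0.226
grasp_force: 1.3
```

Call:
move_arm --increments '[{"xyz": [0.5,-11.0,0.0],"roll": 0.115,"grip": 19},{"xyz": [0.5,-10.5,0.0],"roll": 0.115,"grip": 19},{"xyz": [0.5,-10.5,0.0],"roll": 0.115,"grip": 19},{"xyz": [1.0,-10.5,0.0],"roll": 0.115,"grip": 19},{"xyz": [0.5,-10.5,0.0],"roll": 0.115,"grip": 19}]'

```text
time_s: 13.35
position: [0.5842, -0.1149, 0.1551]
tcp_rot: [[0.175, 0.985, 0.006], [0.985, -0.175, -0.002], [-0.001, 0.007, -1.0]]
force: [1.5, 0.6, -1.2]
opening: 0.189
grasp_force: 0.7
```

Call:
move_arm --increments '[{"xyz": [1.0,-11.0,0.0],"roll": 0.12,"grip": 19},{"xyz": [0.5,-10.5,0.0],"roll": 0.115,"grip": 19},{"xyz": [1.0,-10.5,0.0],"roll": 0.115,"grip": 19},{"xyz": [1.0,-10.5,0.0],"roll": 0.115,"grip": 19},{"xyz": [0.5,-10.5,0.0],"roll": 0.115,"grip": 19}]'

```text
time_s: 13.77
position: [0.5375, -0.0909, 0.1551]
tcp_rot: [[0.686, 0.728, 0.006], [0.728, -0.686, -0.003], [0.002, 0.007, -1.0]]
force: [1.0, -1.0, -0.8]
opening: 0.193
grasp_force: 0.7
```

Call:
move_arm --increments '[{"xyz": [1.0,-11.0,0.0],"roll": 0.115,"grip": 19},{"xyz": [1.0,-10.5,0.0],"roll": 0.115,"grip": 19},{"xyz": [1.0,-10.5,0.0],"roll": 0.115,"grip": 19},{"xyz": [1.0,-10.5,0.0],"roll": 0.115,"grip": 19}]'

```text
time_s: 14.1
position: [0.5147, -0.0546, 0.1549]
tcp_rot: [[0.938, 0.348, 0.005], [0.348, -0.938, -0.003], [0.004, 0.004, -1.0]]
force: [-0.2, -0.8, -0.5]
opening: 0.19
grasp_force: 0.7
```

Call:
move_arm --increments '[{"xyz": [0.5,-4,0.0],"roll": 0.055,"grip": 19},{"xyz": [0.5,-4,0.0],"roll": 0.06,"grip": 19},{"xyz": [0,-1.5,0.0],"roll": 0,"grip": 19},{"xyz": [0,0,0.0],"roll": 0,"grip": 19}]'

```text
time_s: 14.43
position: [0.5125, -0.0446, 0.1543]
tcp_rot: [[0.969, 0.245, 0.004], [0.245, -0.969, -0.001], [0.003, 0.002, -1.0]]
force: [0.2, 0.1, -0.4]
opening: 0.187
grasp_force: 0.0
```

Call:
move_arm --increments '[{"xyz": [0,-1,0.0],"roll": 0,"grip": 19},{"xyz": [0,-1,0.0],"roll": 0,"grip": 19},{"xyz": [0,0,0.0],"roll": 0,"grip": 19}]'

```text
time_s: 14.68
position: [0.5116, -0.0429, 0.1531]
tcp_rot: [[0.97, 0.244, 0.002], [0.244, -0.97, -0.001], [0.002, 0.001, -1.0]]
force: [-0.3, -0.9, -0.1]
opening: 0.186
grasp_force: 0.5
```

Call:
move_arm --increments '[{"xyz": [0,-1,0.0],"roll": 0,"grip": 19},{"xyz": [0,-1,0.0],"roll": 0,"grip": 19},{"xyz": [0,0,0.0],"roll": 0,"grip": 19}]'

```text
time_s: 14.93
position: [0.5107, -0.0407, 0.1527]
tcp_rot: [[0.97, 0.243, 0.001], [0.243, -0.97, -0.0], [0.0, 0.0, -1.0]]
force: [1.2, -2.5, 0.2]
opening: 0.186
grasp_force: 0.7
```

Call:
move_arm --increments '[{"xyz": [0,-1,0.0],"roll": 0,"grip": 19},{"xyz": [0,-1,0.0],"roll": 0,"grip": 19},{"xyz": [0,0,0.0],"roll": 0,"grip": 19}]'

```text
time_s: 15.18
position: [0.5107, -0.0405, 0.1527]
tcp_rot: [[0.97, 0.245, 0.001], [0.245, -0.97, -0.004], [0.0, 0.004, -1.0]]
force: [0.5, -7.6, -1.1]
opening: 0.192
grasp_force: 3.5
```

Shut stop felt. I'm backing off, releasing, lifting and checking.

Call:
move_arm --increments '[{"xyz": [0,2,0],"roll": 0,"grip": 19},{"xyz": [0,1.5,0],"roll": 0,"grip": 40},{"xyz": [0,0,0],"roll": 0,"grip": 50},{"xyz": [0,0,0],"roll": 0,"grip": 50}]'

```text
time_s: 15.52
position: [0.5102, -0.0417, 0.1524]
tcp_rot: [[0.97, 0.243, -0.001], [0.243, -0.97, 0.001], [-0.001, -0.001, -1.0]]
force: [0.3, 0.5, -0.3]
opening: 0.336
grasp_force: 0.0
```

Call:
move_arm --increments '[{"xyz": [0.0,0.0,-25],"roll": 0.0,"grip": 50},{"xyz": [0.0,0.0,-30],"roll": 0.0,"grip": 50},{"xyz": [0.0,0.0,-30],"roll": 0.0,"grip": 50},{"xyz": [-25,0,-5],"roll": 0.0,"grip": 50},{"xyz": [-25,0,-5],"roll": 0.0,"grip": 50}]'

```text
time_s: 15.93
position: [0.4635, -0.0543, 0.2494]
tcp_rot: [[0.97, 0.245, 0.004], [0.245, -0.97, -0.001], [0.004, 0.002, -1.0]]
force: [-1.1, -1.1, 0.5]
opening: 0.493
grasp_force: 0.0
```

Call:
move_arm --increments '[{"xyz": [-25,0,0],"roll": 0.0,"grip": 50},{"xyz": [-25,0,0],"roll": 0.0,"grip": 50},{"xyz": [0,0,0],"roll": 0.0,"grip": 50},{"xyz": [0,0,0],"roll": 0.0,"grip": 50}]'

```text
time_s: 16.27
position: [0.4128, -0.066, 0.2477]
tcp_rot: [[0.97, 0.242, -0.0], [0.242, -0.97, 0.001], [-0.0, -0.001, -1.0]]
force: [0.2, -0.0, -0.3]
opening: 0.5
grasp_force: 0.0
```

```bash
python3 look.py w3.png; python3 -c "
from h import *
for n in('scene','side'):
    cap(n,n+'3.png')
a=cv2.imread('pics/w3.png');b=cv2.imread('pics/side3.png')[170:290,270:462];s0=cv2.imread('pics/side0.png')[170:290,270:462]
o=np.vstack([cv2.resize(a,(480,300)),np.zeros((0,480,3),np.uint8)]);r=np.vstack([cv2.resize(s0,(320,200)),cv2.resize(b,(320,200))])
c=np.zeros((400,800,3),np.uint8);c[:300,:480]=o;c[:,480:]=r;cv2.imwrite('pics/f.png',c)"
```

```text
16.3167 [ 0.4141 -0.0664  0.2479]
guard_peg 0.54 [ 0.577  -0.4024  0.0058]
knob_grip 0.61 [ 0.5086 -0.0429  0.139 ]
wrench 0.69 [0.4878 0.0747 0.0071]
magnet 0.95 [ 0.5287 -0.1757  0.0154]
magnet 0.63 [ 0.4669 -0.3731  0.0066]
yellow 7188 [ 0.5144 -0.0424  0.1434] z [0.1422 0.1434 0.1446] rect [513.6 -40.3] [78.4 70.4] 47.3 circ [517.1 -42.2] 41.3
pegtop 363 [ 0.5095 -0.0432  0.1889] z [0.186  0.1892 0.1904] rect [509.8 -43.1] [12.9 11.3] 14.3 circ [509.7 -43.1] 6.6
red 0
redtop 0
faceplate 0
blueTop 0
```

View pics/f.png

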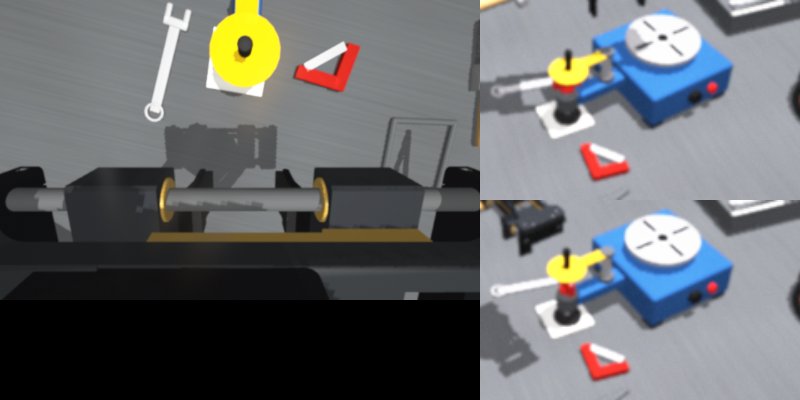

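The final picture shows the guard shut over the knob, with the peg at about the knob's axis. The positioner, magnet and wrench look unmoved against the first side view, so I'm handing in.

```bash
python3 -c "
from rig import bot
print(bot.hand_in())"
```

```text
the job is handed in; nothing more can be done
None
```

The job is handed in: the foot is screwed down onto the pad at roughly 8–11 N (estimated from the knob torque), the knob is released, the guard is shut to its stop, and the positioner, wrench and magnet look unmoved in the before-and-after views.

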